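Fit a keyed mixer spindle into its drive hub and hold it home

TASK

Fit the mixer spindle with the blue grip into the drive unit: slide it out of its slot in the fork rack through the open end (its flanges stop it from being lifted out), set its foot in the hub on top of the drive unit and turn it until the brass key slips into the keyway, then push it fully home against the ejector spring, so that its flange meets the hub. The spring would push it out again, so finish while still gripping the spindle and pressing it fully home, as if for a colleague who is about to tighten the clamp. Leave the orange spindle in its slot and do not disturb the other things on the bench.

Things in the scene. Friction and masses are not known exactly. Their poses are not given: they have to be found in the camera images.
- spindle: keyed mixer spindle, about 0.3 kg, 122 mm tall, hanging upright in either rack slot. Origin: centre of its foot; z up along its axis. From the foot up: shaft dia 20 mm, 0 to 40 mm (lowest 5 mm coned to dia 13); lower flange dia 40, 40 to 46 mm; neck dia 16, 46 to 66 mm; upper flange dia 40, 66 to 72 mm; blue grip 72 to 122 mm, 24 mm thick along x, 40 mm along y
- grip (a point): centre of the spindle's blue block grip, 97 mm above its foot, axes as the spindle's: grasp it from above across the 24 mm along x. The block reaches 25 mm above and below this point; the upper flange lies right under it. A white stripe on its top runs from the middle towards +x, the key's side
- key (a point): outer lower corner of the spindle's brass key, on the spindle's +x side, 18 mm from the axis and 14 mm above the foot. The key is 7 mm wide and runs from there up to the lower flange
- hub_mouth (a point): centre of the bore in the flat top of the drive's steel hub, 110 mm above the bench. z up; x points along the keyway (red mark on the rim). Bore dia 23 mm; keyway 10 mm wide, out to 20.5 mm from the axis, full depth. Hub dia 68 mm, stiff: turns only under some 0.5 N m. Foot 14 mm under this point: the key meets the hub's top unless over the keyway; 28 mm: foot meets the pin; 40 mm: home
- ejector (a joint): brass spring pin inside the hub's bore, moving down the bore; value in m: 0 is up, 0.012 when the spindle is fully home (pressing it takes about 3 N at first, 8 N when home)
- drive: white drive unit, fixed: housing 200 x 180 mm, 66 mm tall, with the hub standing on the middle of its top. Origin: centre of its underside, right under the hub's axis; at yaw 0 its x points away from the robot
- rack: fixed fork rack: aluminium plate 10 mm thick, top 78 mm above the bench, 135 x 220 mm. Two slots, 22 mm wide, centre lines at y = +55 and -55 mm, run along x, open at the -x end, closed 12 mm behind the origin. A spindle's neck sits at x about 0, upper flange on the plate, foot 12 mm above the bench; it can rise 10 mm before the lower flange hits the plate. Origin: on the bench between the slots
- rack_front (a point): middle of the plate's front edge (top side), where both slots open; 68 mm before the rack's origin; axes as the rack's, x pointing into the slots. The spindle is clear of the plate when its axis is more than 22 mm before this edge (x under -22 mm)
- spare: spindle of the same shape with an orange grip and no key, in the other rack slot; to be left there. Origin: centre of its foot
- reagent: amber bottle 60 mm in diameter, 130 mm tall, a bystander. Origin: centre of its underside
- beaker: clear plastic beaker 72 mm in diameter, 90 mm tall, a bystander. Origin: centre of its underside
- jar: white jar with a blue cap, 56 mm in diameter, 70 mm tall, a bystander. Origin: centre of its underside
- driver: screwdriver lying on the bench, a bystander. Origin: under its middle
- collar: brass ring 32 mm in diameter, 12 mm tall, lying on the drive unit's housing near a corner, a bystander. Origin: centre of its underside
- notebook: red notebook 105 x 148 x 14 mm, a bystander. Origin: centre of its underside
Things that resemble listed ones, but are neither listed nor needed, are in the scene too. Leave any red or turquoise look-alike of the spindle alone.

How it is judged:
By the outcome, as a careful person would: the job done as asked, in the order asked, and still so for the second after the job is handed in, while the arm keeps its last pose, push and grip.
It also fails if it takes over 48 s, if anything falls off the work surface, if the arm or the gripper's body presses on something with over 40 N, if the wrist force passes 120 N, or if a joint passes its speed limit or range.

ROBOT

A 6-joint arm with a two-finger parallel gripper is mounted at the origin on the work surface. World frame = base frame: x ahead of the robot, y to its left, z up, the work surface at z = 0. Lengths are in m, angles in degrees, forces in N, time in s.
With the tool pointing down it reaches from about 0.25 to 0.725 m from the base axis. Payload 9.7 kg.
Tool frame: the origin (TCP) lies between the finger pads; the fingertips stand 25 mm ahead of it and the grasp point (between the pads) lies 6 mm ahead of it; z points along the fingers, y is the line along which they close (so a half turn about z gives the same grasp; the last joint's range is limited). The gripper opens to 85 mm and grips with 20 to 120 N. Pads are 22 mm wide; open, the fingers measure 114 mm over their backs; the gripper's body (76 mm by 85 mm) begins 54 mm behind the grasp point. The pads swing forward as they close: fully open they stand 13 mm farther back than shut.
Start: joints at [69.271, 4.979, 10.078, 95.1, 0, 90], TCP at [0.195, 0.514, 0.256] pointing down, gripper open.
Joint ranges: [-179.16, 179.16], [-48.56, 103.87], [-65.8, 70.77], [-126.05, 130.52], [-82.76, 87.17], [-180, 180]. Speed limits (degrees/s): [127.2, 127.2, 147.25, 180, 180, 180].

INTERFACE

Orientations are given as [roll, pitch, yaw] about the fixed x, y, z axes, in that order (R = Rz(yaw) Ry(pitch) Rx(roll)).
In Python, from rig import * gives the robot as it stands. Calls block until the motion is done:
- move_pose(position, orientation): joint-space move of the TCP to a pose.
- line_to(position, rotation=None, rate=0.15, max_force=None): straight line of the TCP; rotation=None keeps the orientation; rate is the mean speed in m/s. With max_force (N) it stops when the force on the tool has changed by that much, and returns True; else False.
- move_joints(angles): joint-space move.
- move_gripper(opening): opening from 0.0 (shut) to 1.0 (fully open); the grip force is fixed at half the most; returns when the fingers have stopped.
- dwell(seconds).
- inverse_kinematics(position, orientation): joint angles nearest the present ones, or None.
- sense(): the state.
- read_camera(name): name is "scene" or "top"; returns the picture (384x512x3 uint8, blue, green, red); there is no depth.
- camera_info(name): a dict with "mtx" (3x3 intrinsics, pixels), "eye" and "attitude" of the camera in the world. Camera axes: x right, y down, z forward; pixel columns grow to the right and rows downward; lengths in m; the calibration is good to about 2 mm. A picture is of the moment at which its call begins. camera_info takes no time and is no camera call.
A pose or a line that the arm cannot do raises MotionError and nothing moves.
- hand_in(): hands the job in; it is judged then, once.
Trained networks look in the newest picture that a camera, given by its name, has taken for a name from the list of things; names that differ only in an ending like _2 or _b are one class to them, and where a whole thing is asked for, a point or a joint stands for the part that bears it (a point fixed in the world has none). Each returns a list of dicts, best first, with "p" (0 to 1); they miss things now and then, are a little off and sometimes report something else, mostly with a low value. They report only what shows in the picture. A call takes as long as a camera call. They do not tell look-alikes from the thing itself.
- look_for(thing, camera): "position" ([x, y, z] in m, in world coordinates, good to about 4 mm: the middle of the surface that is visible of it).
The state is a dict: "time": time; "joint_pos": joint angles; "qd": joint speeds; "joint_efforts": joint torques, N m; "tool_pos": TCP position; "tcp_rot": TCP orientation; "ft_force": force on the tool from outside, world axes, zero at the start; "moment": the same for the moment, N m; "finger_gap": opening from 0.0 (shut) to 1.0 (fully open); "grasp_force": force on a finger pad.
Only numpy, scipy, OpenCV 4.12 (cv2) and the standard library are available. Lean on these libraries where they do the work, as an engineer would, in place of code of your own. Each camera call takes 0.05 s, during which the arm holds its last target. There are 200 camera calls.

## Working session

There is one attempt and no reset: what is moved stays moved. The work goes in short steps, each a Python script; the robot and the scene stay as the last script left them, time stands still between calls to the robot, and variables do not carry over. Pictures are saved under pics/ and viewed, at most 10 in all, crops included, and the job is handed in when it is done.

```bash
mkdir -p pics; ls; python3 - <<'E'
from rig import *
import cv2
for c in ("scene","top"):
    im=read_camera(c); cv2.imwrite(f"pics/{c}0.png",im)
    i=camera_info(c); print(c,i)
    for t in ("spindle","spare","hub_mouth","rack","drive","grip","rack_front","key","collar","reagent","beaker","jar","driver","notebook"):
        try: print(t,[( [round(float(v),3) for v in d["position"]],round(d["p"],2)) for d in look_for(t,c)][:4])
        except Exception as e: print(t,e)
print(sense()["time"])
E
```

```text
pics
scene {'mtx': array([[445.76978974,   0.        , 252.8849081 ],
       [  0.        , 445.76978974, 197.44047075],
       [  0.        ,   0.        ,   1.        ]]), 'eye': array([1.262548  , 0.75897802, 0.7371902 ]), 'attitude': array([-123.3675721 ,   -0.348631  ,  134.58942259])}
spindle [([0.549, -0.36, 0.085], 0.88), ([0.426, -0.276, 0.083], 0.71), ([0.552, -0.216, 0.112], 0.65)]
spare [([0.574, -0.109, 0.112], 0.92), ([0.552, -0.214, 0.109], 0.17)]
hub_mouth [([0.603, 0.203, 0.108], 0.86)]
rack [([0.595, -0.126, 0.07], 0.69), ([0.555, -0.215, 0.109], 0.48)]
drive [([0.619, 0.231, 0.067], 0.93)]
grip [([0.552, -0.215, 0.11], 0.54), ([0.545, -0.359, 0.088], 0.53), ([0.425, -0.277, 0.081], 0.49)]
rack_front [([0.617, 0.231, 0.064], 0.59), ([0.602, -0.132, 0.073], 0.58)]
key [([0.548, -0.358, 0.089], 0.79), ([0.423, -0.277, 0.079], 0.62), ([0.553, -0.215, 0.112], 0.51)]
collar [([0.678, 0.232, 0.077], 0.62)]
reagent [([0.772, 0.106, 0.07], 0.88)]
beaker [([0.484, 0.487, 0.011], 0.38)]
jar [([0.778, -0.116, 0.048], 0.95)]
driver [([0.424, -0.001, 0.016], 0.57)]
notebook [([0
[... 453 characters left out ...]
re [([0.552, -0.116, 0.132], 0.48), ([0.555, -0.168, 0.073], 0.31), ([0.538, -0.221, 0.134], 0.18)]
hub_mouth [([0.584, 0.193, 0.109], 0.72)]
rack [([0.554, -0.171, 0.077], 0.94), ([0.57, 0.189, 0.066], 0.25)]
drive [([0.572, 0.185, 0.068], 0.91)]
grip [([0.531, -0.356, 0.101], 0.64), ([0.535, -0.222, 0.134], 0.6), ([0.413, -0.277, 0.113], 0.51)]
rack_front []
key [([0.533, -0.356, 0.105], 0.72), ([0.535, -0.225, 0.129], 0.63), ([0.406, -0.277, 0.113], 0.49)]
collar []
reagent [([0.738, 0.091, 0.088], 0.53)]
beaker [([0.779, 0.01, 0.053], 0.79)]
jar [([0.758, -0.13, 0.069], 0.59), ([0.78, 0.01, 0.057], 0.43)]
driver [([0.409, -0.001, 0.025], 0.69)]
notebook [([0.523, 0.513, 0.013], 0.7)]
1.5
```

```bash
python3 - <<'E'
import cv2
for c in ("scene","top"):
    im=cv2.imread(f"pics/{c}0.png"); cv2.imwrite(f"pics/{c}0b.png",cv2.resize(im,(800,600),interpolation=cv2.INTER_CUBIC))
E
```

```text
(no output)
```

View pics/scene0b.png

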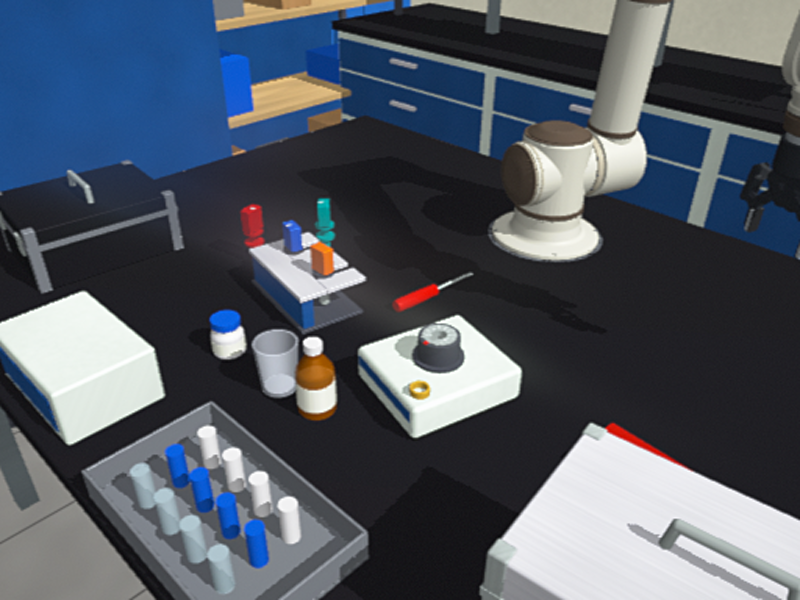

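View pics/top0b.png

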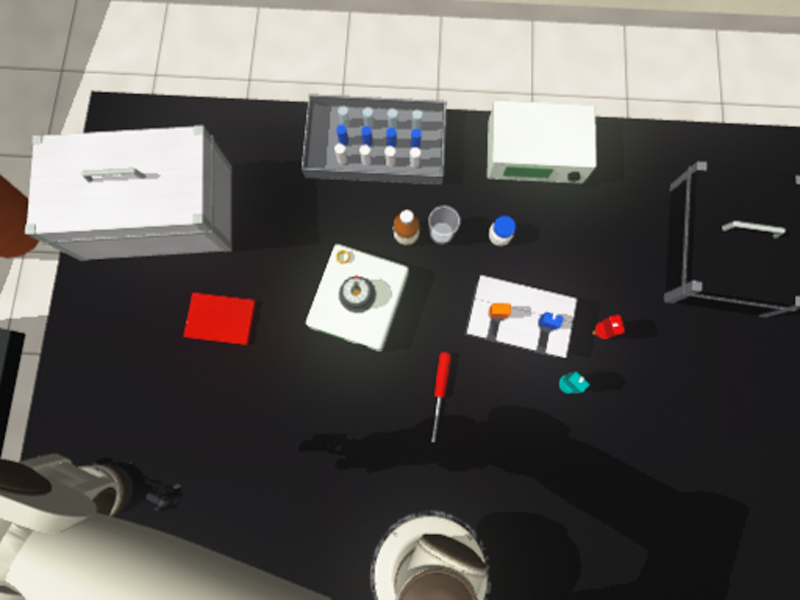

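```bash
python3 - <<'E'
import cv2, numpy as np
im=cv2.imread("pics/top0.png"); s=cv2.imread("pics/scene0.png")
R=lambda a:cv2.resize(a,(400,300),interpolation=cv2.INTER_CUBIC)
a=R(im[172:232,295:375]); b=R(im[155:227,192:264+24]); b=R(im[155:227,192:288])
c=R(s[130:214,150:262]); d=R(s[195:285,220:340])
cv2.imwrite("pics/crops.png",np.vstack([np.hstack([a,b]),np.hstack([c,d])]))
E
```

```text
(no output)
```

View pics/crops.png

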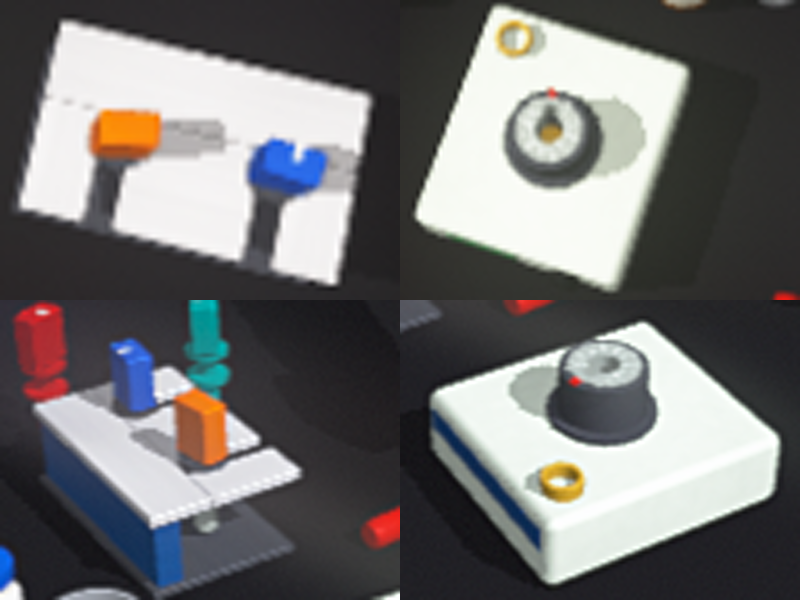

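```bash
cat > h.py <<'E'
import cv2, numpy as np
from scipy.spatial.transform import Rotation as Rot
from scipy.optimize import minimize
def cam(i):
    return i["mtx"], np.array(i["eye"]), Rot.from_euler("xyz",i["attitude"],degrees=True).as_matrix()
def proj(i,P):
    K,e,R=cam(i); q=(np.atleast_2d(P)-e)@R@K.T; return q[:,:2]/q[:,2:]
def plane(i,uv,z):
    K,e,R=cam(i); uv=np.atleast_2d(uv); d=np.c_[uv,np.ones(len(uv))]@np.linalg.inv(K).T@R.T
    return e+d*((z-e[2])/d[:,2])[:,None]
def hullmask(uv,shape,S=4):
    m=np.zeros((shape[0]*S,shape[1]*S),np.uint8)
    h=cv2.convexHull(np.round(((uv+.5)*S-.5)*16).astype(np.int32))
    cv2.fillConvexPoly(m,h,255,shift=4); return cv2.resize(m,shape[::-1],interpolation=cv2.INTER_AREA)/255.
def box(x,y,yaw,z0,z1,a,b):
    c,s=np.cos(yaw),np.sin(yaw)
    return np.array([[x+c*i-s*j,y+s*i+c*j,z] for i in(-a,a) for j in(-b,b) for z in(z0,z1)])
def fit(pairs,x0,model):
    """pairs: (info, target mask 0..1); model(p)->3D points of a convex body"""
    def f(p): return sum(((hullmask(proj(i,model(p)),m.shape)-m)**2).sum() for i,m in pairs)
    n=len(x0); st=np.r_[.006,.006,[.2]*(n-2)]
    r=minimize(f,x0,method="Nelder-Mead",options=dict(initial_simplex=np.vstack([x0]+[np.r_[x0]+st*np.eye(n)[k] for k in range(n)]),xatol=1e-4,fatol=.01))
    return r.x,r.fun
E
cat > m.py <<'E'
from rig import *
from h import *
I={c:camera_info(c) for c in("scene","top")}; im={c:cv2.imread(f"pics/{c}0.png") for c in I}
def roi(c,P,r):
    u,v=proj(I[c],P)[0]; m=np.zeros(im[c].shape[:2],bool); m[int(v-r):int(v+r),int(u-r):int(u+r)]=1; return m
def hsv(c): return [x.astype(int) for x in cv2.split(cv2.cvtColor(im[c],cv2.COLOR_BGR2HSV))]
k=np.ones((5,5),np.uint8)
B={}
for c in I:
    H,S,V=hsv(c); m=(abs(H-113)<14)&(S>120)&(V>60)&roi(c,[.54,-.22,.11],20)
    m=cv2.morphologyEx(m.astype(np.uint8),cv2.MORPH_CLOSE,k).astype(float); B[c]=m
    p,f=fit([(I[c],m)],[.535,-.222,-.2],lambda p:box(*p[:3],.084,.134,.012,.020)); print("blue",c,p[:2].round(4),np.degrees(p[2]).round(1),round(f,1),m.sum())
p,f=fit([(I[c],B[c]) for c in I],[.535,-.222,-.2],lambda p:box(*p[:3],.084,.134,.012,.020)); print("blue both",p[:2].round(4),np.degrees(p[2]).round(1),round(f,1))
# plate
H,S,V=hsv("top"); m=((V>150)&(S<40)&roi("top",[.55,-.17,.078],45)).astype(np.uint8)
n,l,st,_=cv2.connectedComponentsWithStats(m); m=(l==1+st[1:,4].argmax())
hull=np.zeros_like(m,np.uint8); cv2.fillConvexPoly(hull,cv2.convexHull(np.argwhere(m)[:,::-1].astype(np.int32)),1)
p,f=fit([(I["top"],hull.astype(float))],[.555,-.17,-.2],lambda p:box(*p[:3],.068,.078,.0675,.110)); print("plate ctr",p[:2].round(4),np.degrees(p[2]).round(1),round(f,1),hull.sum())
# hub
for c in I:
    H,S,V=hsv(c); R=((H<8)|(H>172))&(S>100)&(V>80)&roi(c,[.59,.2,.11],17)
    w=(R*S).astype(float); g=np.argwhere(R); W=w[R]; rm=plane(I[c],((g*W[:,None]).sum(0)/W.sum())[::-1],.11)[0]
    G=((V>120)&(S<45)&roi(c,[.59,.2,.11],14)).astype(np.uint8)
    print("red",c,rm.round(4),R.sum())
    cv2.imwrite(f"pics/hubmask_{c}.png",cv2.resize(np.hstack([im[c][roi(c,[.59,.2,.11],17)].reshape(-1,34,3),cv2.merge([G[roi(c,[.59,.2,.11],17)].reshape(-1,34)*255]*3)]),None,fx=10,fy=10,interpolation=cv2.INTER_NEAREST))
a,b=[cv2.imread(f"pics/hubmask_{c}.png") for c in I]; cv2.imwrite("pics/hubmask.png",cv2.resize(np.vstack([a,b]),(600,600),interpolation=cv2.INTER_NEAREST))
E
python3 m.py
```

```text
blue scene [ 0.5369 -0.2322] -23.8 28.0 181.0
blue top [ 0.5424 -0.2286] -2.1 22.8 122.0
blue both [ 0.5407 -0.228 ] -23.4 63.4
plate ctr [ 0.5584 -0.1751] -11.2 30.2 2576
red scene [0.6161 0.1909 0.11  ] 11
red top [0.6179 0.1924 0.11  ] 4
```

View pics/hubmask.png

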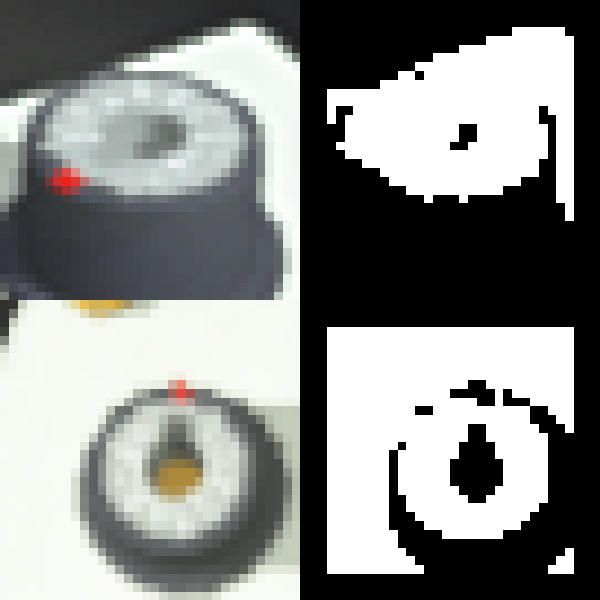

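```bash
cat > m2.py <<'E'
from rig import *
from h import *
import h
I={c:camera_info(c) for c in("scene","top")}; im={c:cv2.imread(f"pics/{c}0.png") for c in I}
def hsv(c): return [x.astype(int) for x in cv2.split(cv2.cvtColor(im[c],cv2.COLOR_BGR2HSV))]
def roi(c,P,r):
    u,v=proj(I[c],P)[0]; m=np.zeros(im[c].shape[:2],bool); m[int(v-r):int(v+r),int(u-r):int(u+r)]=1; return m
M={}
for c in I:
    H,S,V=hsv(c); M[c]=((abs(H-113)<16)&(S>105)&(V>50)&roi(c,[.54,-.22,.11],20)).astype(float)
def stripe(x,y,t,w=.003):
    c,s=np.cos(t),np.sin(t); return np.array([[x+c*i-s*j,y+s*i+c*j,.1345] for i in(0,.0122) for j in(-w,w)])
def cost(p,cs):
    e=0
    for c in cs:
        r=hullmask(proj(I[c],box(*p[:3],.084,.134,.012,.02)),M[c].shape)*(1-hullmask(proj(I[c],stripe(*p[:3])),M[c].shape))
        e+=((r-M[c])**2).sum()
    return e
for cs in (["scene"],["top"],["scene","top"]):
    best=min((minimize(cost,[.538,-.228,t],args=(cs,),method="Nelder-Mead",options=dict(initial_simplex=[[.538,-.228,t],[.543,-.228,t],[.538,-.223,t],[.538,-.228,t+.15]])) for t in(-.45,-.2,0)),key=lambda r:r.fun)
    print(cs,best.x[:2].round(4),np.degrees(best.x[2]).round(1),round(best.fun,1))
    for t in(-25,-18,-11,-4,0): print(t,round(minimize(lambda q:cost([*q,np.radians(t)],cs),best.x[:2],method="Nelder-Mead",options=dict(initial_simplex=best.x[:2]+np.array([[0,0],[.004,0],[0,.004]]))).fun,1),end="; ")
    print()
# hub ring
def disc(p):
    a=np.linspace(0,2*np.pi,40); return np.c_[p[0]+p[2]*.1*np.cos(a),p[1]+p[2]*.1*np.sin(a),0*a+.11]
for c in I:
    H,S,V=hsv(c); g=im[c].astype(int)
    for lo in(120,145):
        G=((V>lo)&(V<(232 if c=="scene" else 256))&(S<60)&roi(c,[.585,.195,.11],14)).astype(np.uint8)
        n,l=cv2.connectedComponents(G,connectivity=4)
        u,v=proj(I[c],[.57,.21,.11])[0].round().astype(int); 
        for lab in np.unique(l)[1:]:
            m=(l==lab).astype(np.uint8)
            if 80<m.sum()<450:
                f=np.zeros_like(m); cv2.fillConvexPoly(f,cv2.convexHull(np.argwhere(m)[:,::-1].astype(np.int32)),1)
                p,e=fit([(I[c],f.astype(float))],[.587,.195,.28],disc); print("ring",c,lo,m.sum(),p[:2].round(4),"r",(p[2]*100).round(1),round(e,1))
# bore+keyway in top: dark area inside ring; print direction
H,S,V=hsv("top"); 
E
python3 m2.py
```

```text
['scene'] [ 0.5381 -0.2318] -21.9 16.0
-25 19.1; -18 19.6; -11 35.3; -4 50.0; 0 57.5; 
['top'] [ 0.5427 -0.2294] -9.4 17.0
-25 24.4; -18 21.1; -11 17.6; -4 18.0; 0 19.4; 
['scene', 'top'] [ 0.5409 -0.2286] -20.8 49.0
-25 53.0; -18 52.3; -11 64.7; -4 79.6; 0 89.6; 
ring scene 120 265 [0.5833 0.1898] r 31.3 20.5
ring scene 145 224 [0.5834 0.1912] r 28.7 12.2
```

```bash
cat > m3.py <<'E'
from rig import *
from h import *
from scipy.optimize import least_squares
from scipy.ndimage import map_coordinates
red={"scene":[.6161,.1909],"top":[.6179,.1924]}
for c in red:
    i=camera_info(c); V=cv2.imread(f"pics/{c}0.png").max(2).astype(float)
    C=np.array([.585,.191]); 
    for it in range(3):
        pts=[]
        for a in np.radians(np.arange(25,336,6)):
            r=np.arange(.019,.042,.0005); P=np.c_[C[0]+r*np.cos(a),C[1]+r*np.sin(a),0*r+.11]; uv=proj(i,P)
            v=map_coordinates(V,[uv[:,1],uv[:,0]],order=1); k=np.argmin(v); 
            j=np.where(v[:k+1]<(v[:8].max()+v[k])/2)[0]
            if len(j) and v[k]<170: pts.append(P[j[0],:2])
        pts=np.array(pts); s=least_squares(lambda p:np.hypot(*(pts-p[:2]).T)-p[2],[*C,.028],loss="soft_l1",f_scale=.001).x; C=s[:2]
    d=np.array(red[c])-C; print(c,s.round(4),len(pts),"rms",np.std(np.hypot(*(pts-C).T)).round(4),"yaw",np.degrees(np.arctan2(d[1],d[0])).round(1),np.hypot(*d).round(4))
    # dark keyway direction in top: darkest part at radius 15-19 mm
    for rr in(.014,.0165,.019):
        a=np.radians(np.arange(-60,61,2)); uv=proj(i,np.c_[C[0]+rr*np.cos(a),C[1]+rr*np.sin(a),0*a+.11]); v=map_coordinates(V,[uv[:,1],uv[:,0]],order=1); w=np.clip(np.percentile(v,80)-v-15,0,None); print(rr,(np.degrees(a)*w).sum()/w.sum(), v.min())
p0=sense(); print(p0["time"])
for n,pos,t in(("grasp",[.541,-.229,.115],-18),("hub",[.585,.191,.2],2)):
    for s in(90,-90): q=inverse_kinematics(pos,[180,0,t+s]); print(n,s,None if q is None else np.round(q,1))
E
python3 m3.py
```

```text
scene [0.5855 0.1912 0.0279] 51 rms 0.002 yaw -0.6 0.0307
0.014 -0.8289075381535701 180.172229604233
0.0165 -0.6772339854353164 183.79172950025824
0.019 -0.34715947612196923 192.56792617639945
top [0.5867 0.1925 0.0275] 52 rms 0.0004 yaw -0.1 0.0312
0.014 2.4683570761124263 105.59105259038608
0.0165 1.5821393817313347 115.3665711489026
0.019 1.3627927302196592 141.1388128539562
1.5
grasp 90 [-22.9   9.6  -0.4  80.    0.   85.1]
grasp -90 [-22.9   9.6  -0.4  80.    0.  -94.9]
hub 90 [ 18.1  13.3  13.2  89.9   0.  106.1]
hub -90 [ 18.1  13.3  13.2  89.9   0.  -73.9]
```

```bash
python3 - <<'E'
from rig import *
import cv2,numpy as np
o=[180,0,-16+90]
move_gripper(.75)
move_pose([.541,-.229,.24],o)
line_to([.541,-.229,.117],rate=.12,max_force=10) and print("contact")
move_gripper(0.0); dwell(.2)
s=sense(); print(s["time"],np.round(s["tool_pos"],4),np.round(s["tcp_rot"],1),s["finger_gap"],s["grasp_force"],np.round(s["ft_force"],1),np.round(s["moment"],2))
a=read_camera("top"); b=read_camera("scene")
cv2.imwrite("pics/top1.png",a); cv2.imwrite("pics/scene1.png",b)
R=lambda a:cv2.resize(a,(400,500),interpolation=cv2.INTER_CUBIC)
cv2.imwrite("pics/g1.png",np.hstack([R(a[150:250,300:380]),R(b[100:225,150:250])]))
E
```

```text
6.55 [ 0.5412 -0.2291  0.1175] [180.   0.  74.] 0.2718530429234704 58.931472301483154 [-0.7  0.7  5.6] [ 0.16  0.25 -0.04]
```

View pics/g1.png

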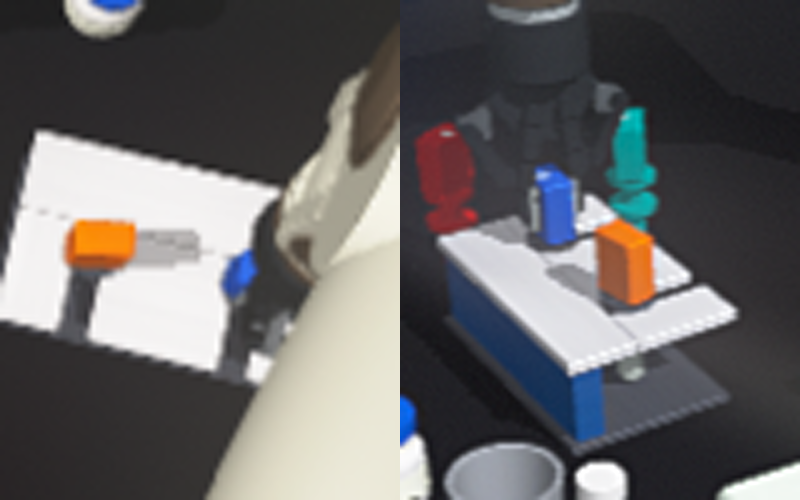

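```bash
python3 - <<'E'
from rig import *
import cv2,numpy as np
p=np.array(sense()["tool_pos"]); t=np.radians(-11.2); d=np.array([np.cos(t),np.sin(t),0])
def pr(n):
    s=sense(); print(n,s["time"],np.round(s["tool_pos"],4),round(s["finger_gap"],3),np.round(s["ft_force"],1),np.round(s["moment"],2))
p1=p+[0,0,.004]; print(line_to(p1,rate=.05,max_force=25)); pr("up")
hit=line_to(p1-.103*d,rate=.08,max_force=12); pr("out"); print(hit)
if not hit:
    q=p1-.103*d; print(line_to([q[0],q[1],.275],rate=.2)); pr("lift")
    a=read_camera("top"); b=read_camera("scene")
    cv2.imwrite("pics/top2.png",a); cv2.imwrite("pics/scene2.png",b)
E
```

```text
False
up 6.9 [ 0.5411 -0.229   0.1213] 0.273 [-0.4  0.7 -2. ] [ 0.02  0.08 -0.  ]
out 8.3333 [ 0.4404 -0.2091  0.1214] 0.273 [-1.  -0.5 -2.4] [ 0.01  0.06 -0.01]
False
False
lift 9.25 [ 0.44   -0.209   0.2738] 0.276 [ 0.1 -1.1 -2.6] [-0.    0.03  0.01]
```

```bash
python3 - <<'E'
from rig import *
import cv2,numpy as np
move_pose([.586,.192,.26],[180,0,90.5]); line_to([.586,.192,.232],rate=.05); dwell(.3)
s=sense(); print(s["time"],np.round(s["tool_pos"],4),np.round(s["tcp_rot"],1),s["finger_gap"],np.round(s["ft_force"],1),np.round(s["joint_pos"],1))
a=read_camera("top"); b=read_camera("scene")
cv2.imwrite("pics/top3.png",a); cv2.imwrite("pics/scene3.png",b)
R=lambda a:cv2.resize(a,(400,500),interpolation=cv2.INTER_CUBIC)
cv2.imwrite("pics/g3.png",np.hstack([R(a[150:220,200:256]),R(b[130:255,230:330])]))
E
```

```text
11.9333 [0.5861 0.192  0.2322] [180.   -0.   90.5] 0.27410813958983143 [ 0.2 -0.3 -2.5] [ 18.1  13.9  17.5  93.6  -0.  107.6]
```

View pics/g3.png

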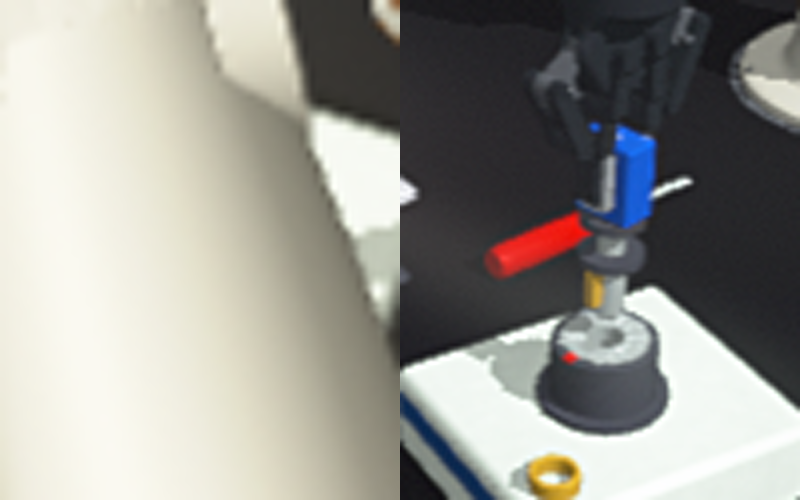

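```bash
python3 - <<'E'
from rig import *
from h import *
i=camera_info("scene"); im=cv2.imread("pics/scene3.png"); big=cv2.resize(im[130:255,230:330],(640,800),interpolation=cv2.INTER_CUBIC)[0:800]
f=np.array([.586,.192,.1267]); a=np.linspace(0,2*np.pi,60)
def ring(r,z,c=f): return proj(i,np.c_[c[0]+r*np.cos(a),c[1]+r*np.sin(a),0*a+z])
def dr(uv,col): cv2.polylines(big,[np.round(((uv-[230,130]+.5)*6.4-.5)*8).astype(np.int32)],True,col,1,cv2.LINE_AA,3)
for z in(.04,.046,.066,.072): dr(ring(.02,f[2]+z),(0,255,255))
dr(ring(.0065,f[2]),(0,255,0)); dr(ring(.01,f[2]+.005),(0,255,0)); dr(ring(.0115,.11),(255,0,255)); dr(ring(.0277,.11),(255,0,255))
cv2.imwrite("pics/ov.png",big[200:])
E
```

```text
(no output)
```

View pics/ov.png

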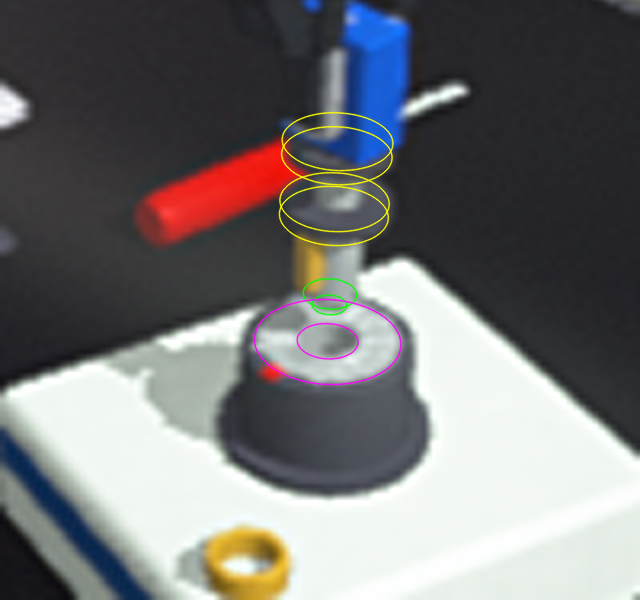

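```bash
cat > g.py <<'E'
from rig import *
import cv2,numpy as np
def pr(n):
    s=sense(); print(n,round(s["time"],2),np.round(s["tool_pos"],4),round(s["finger_gap"],3),np.round(s["ft_force"],1),np.round(s["moment"],2)); return s
E
python3 - <<'E'
from g import *
y=.1905
line_to([.586,y,.226],rate=.05); pr("0")
for z in(.213,.209,.2035): 
    h=line_to([.586,y,z],rate=.03,max_force=8); pr(z)
    if h: print("hit"); break
E
```

```text
0 12.31 [0.5858 0.1903 0.2254] 0.273 [-0.   0.3 -2.6] [-0.   -0.01  0.  ]
0.213 12.89 [0.5859 0.1905 0.2129] 0.271 [-0.8  0.1 -2.5] [-0.05  0.01 -0.02]
0.209 13.18 [0.5859 0.1905 0.2088] 0.272 [-0.8 -0.1 -3.4] [-0.    0.02  0.04]
0.2035 13.51 [0.5859 0.1904 0.2031] 0.277 [ 0.2 -0.4 -2.6] [-0.01 -0.01 -0.04]
```

```bash
python3 - <<'E'
from g import *
p=[.586,.1905]
h=line_to([*p,.196],rate=.02,max_force=8); pr(h)
if not h:
    h=line_to([*p,.190],rate=.02,max_force=10); pr(h)
    if not h: h=line_to([*p,.1765],rate=.02,max_force=20); pr(h)
cv2.imwrite("pics/scene4.png",read_camera("scene"))
E
```

```text
False 14.03 [0.586  0.1905 0.1959] 0.274 [ 0.1 -0.3 -2.6] [-0.04 -0.01  0.  ]
False 14.48 [0.5859 0.1905 0.1898] 0.275 [-0.6 -0.5 -2.3] [-0.03 -0.01  0.01]
False 15.31 [0.5862 0.1905 0.1769] 0.276 [-0.2 -0.3  4.1] [-0.02 -0.02 -0.  ]
```

```bash
python3 - <<'E'
from g import *
p=[.586,.1905]
for z in(.1755,.1745,.1735,.1725,.1715):
    h=line_to([*p,z],rate=.01,max_force=18); dwell(.1); s=pr((z,h))
    if s["ft_force"][2]>16: break
b=read_camera("scene"); cv2.imwrite("pics/scene5.png",b)
cv2.imwrite("pics/g5.png",cv2.resize(b[150:255,230:330],(570,600),interpolation=cv2.INTER_CUBIC))
E
```

```text
(0.1755, False) 15.71 [0.5862 0.1906 0.1758] 0.277 [0.2 0.3 5.7] [-0.06 -0.12 -0.01]
(0.1745, False) 16.06 [0.5862 0.1906 0.1755] 0.269 [-0.3 -0.5  9.5] [-0.07  0.28  0.01]
(0.1735, False) 16.41 [0.5862 0.1906 0.1755] 0.272 [-2.1 -1.4 15.8] [-0.24  0.81 -0.06]
(0.1725, False) 16.76 [0.5862 0.1906 0.1755] 0.275 [-4.9 -2.2 21.7] [-0.41  1.36  0.03]
```

View pics/g5.png

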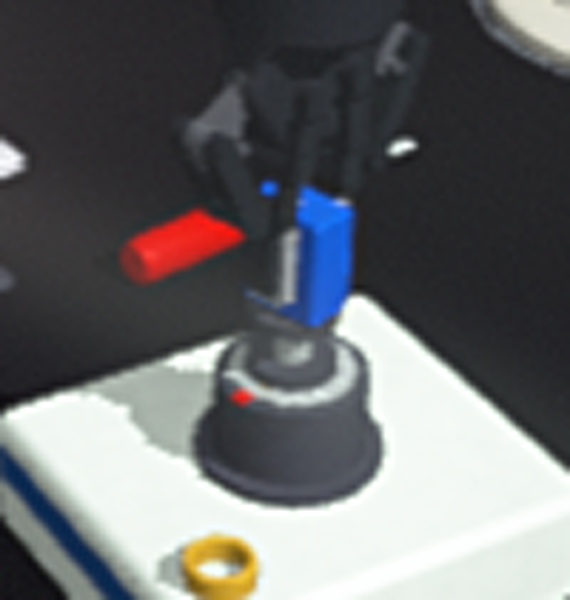

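```bash
python3 - <<'E'
from g import *
dwell(.7); pr("hold"); print(hand_in())
E
```

```text
hold 17.51 [0.5862 0.1906 0.1755] 0.272 [-3.6 -1.4 20.7] [-0.4   1.29  0.11]
the job is handed in; nothing more can be done
None
```

The blue-grip spindle is keyed into the hub and fully home. I handed in at 17.5 s, with the arm still gripping it and pressing down with about 21 N (the spring needs about 8 N); the orange spindle and the other things on the bench were not touched.

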